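# Show three sides of a power module to the inspection camera

## Task

Pick up the tall square aluminium power module and, holding it upright in the air about 80 mm in front of the inspection camera's lens with its terminal block at the height of the lens, turn it to show three sides squarely, in this order: the slotted side, then the side with the terminal block, then the label side. Hold each side still for at least half a second. Then set the module down standing upright in the shallow empty blue tray on the robot's left, without dropping it.

Things in the scene. Friction and masses are not known exactly. Their poses are not given: they have to be found in the camera images.
- module: Tall aluminium box on end, 40 x 40 x 110 mm, 0.25 kg; on the right, tallest of 3 (bystanders: squat 70 mm, broad finned 85 mm). Origin: centre of underside, z up. +x side: green terminal block, 12 mm proud, 29 to 55 mm up; +y: black cooling slots; -y: white label with black code; -x bare. Features centre 45 mm up: hold this level with the lens. Top 50 mm bare: grip it there across any two sides.
- lens (a point): Centre of the camera's front glass, 120 mm above the table: black tube 48 mm wide on a grey housing (64 mm wide, top at 154 mm), on a post, fixed beyond the middle of the bench. It looks level to the robot side, along this point's -x; z up. To show a side: module upright, centre line 100 mm out from the glass along -x (shown side then 80 mm off), that side facing the glass.
- tray: The empty blue plastic tray on the robot's left, fixed: 160 mm (its x) by 130 mm (its y) outside, 30 mm high, walls 4 mm, floor 4 mm thick. Origin: centre of its underside, z up.
There are look-alikes about, which are no part of the job. What is shaped like the module but orange, red or yellow is not meant.

How it is judged (in metres and radians):
On the way, in this order (a step that is already met when the one before it is completed fails the run):
1. the slotted side is shown to the lens and held still (y of lens in the frame of module between 0.08 and 0.12 m and x of lens in the frame of module between -0.02 and 0.02 m and z of lens in the frame of module between 0.025 and 0.065 m and angle between the y axis of module and the x axis of lens, either way round below 0.21 rad and angle between module's own z axis and vertical below 0.21 rad and linear speed of module below 0.04 m/s), for 0.4 s.
2. the terminal side is shown to the lens and held still (x of lens in the frame of module between 0.08 and 0.12 m and y of lens in the frame of module between -0.02 and 0.02 m and z of lens in the frame of module between 0.025 and 0.065 m and angle between the x axis of module and the x axis of lens, either way round below 0.21 rad and angle between module's own z axis and vertical below 0.21 rad and linear speed of module below 0.04 m/s), for 0.4 s.
3. the label side is shown to the lens and held still (y of lens in the frame of module between -0.12 and -0.08 m and x of lens in the frame of module between -0.02 and 0.02 m and z of lens in the frame of module between 0.025 and 0.065 m and angle between the y axis of module and the x axis of lens, either way round below 0.21 rad and angle between module's own z axis and vertical below 0.21 rad and linear speed of module below 0.04 m/s), for 0.4 s.
At the end, for the whole second after the job is handed in: Module upright (7 deg) and at rest on the blue tray's floor. Before that slotted, terminal, label side shown in order: upright and square to the lens within 12 deg, side 60 to 100 mm from the glass, its point 45 mm up within 20 mm of the lens axis in y and z, still for 0.4 s (x of module in the frame of tray between -0.065 and 0.065 m and y of module in the frame of tray between -0.05 and 0.05 m and z of module in the frame of tray between -0.002 and 0.012 m and angle between module's own z axis and vertical below 0.12 rad and linear speed of module below 0.02 m/s and angular speed of module below 0.2 rad/s); the robot touches nothing.
It fails at once if the module falls: it moves faster than 0.6 m/s while no finger touches it (linear speed of module above 0.6 m/s and contact force between module and the fingers below 0.05 N).
It also fails if it takes over 54 s, if anything falls off the work surface, if the arm or the gripper's body presses on something with over 40 N, if the wrist force passes 120 N, or if a joint passes its speed limit or range.

## Robot

A 6-joint arm with a two-finger parallel gripper is mounted at the origin on the work surface. World frame = base frame: x ahead of the robot, y to its left, z up, the work surface at z = 0. Lengths are in mm, angles in degrees, forces in N, time in s.
With the tool pointing down it reaches from about 300 to 850 mm from the base axis. Payload 4.2 kg.
Tool frame: the origin (TCP) lies between the finger pads; the fingertips stand 22 mm ahead of it and the grasp point (between the pads) lies 3 mm ahead of it; z points along the fingers, y is the direction in which the jaws open and shut (so a half turn about z gives the same grasp; the last joint's range is limited). The gripper opens to 91 mm and grips with 3 to 60 N. Pads are 32 mm wide; open, the fingers measure 118 mm over their backs; the gripper's body (76 mm by 178 mm) begins 60 mm behind the grasp point.
Start: joints at [-76.604, 18.312, 89.639, -0, 72.044, -1.146], TCP at [144.375, -556.594, 235.976] pointing down, gripper open.
Joint ranges: [-177.97, 177.97], [-48.28, 115.42], [12.27, 149.76], [-77.06, 257.06], [2.81, 150.46], [-146.56, 146.56]. Speed limits (degrees/s): [147.25, 147.25, 180, 180, 180, 180].

## Interface

Orientations are given as [roll, pitch, yaw] about the fixed x, y, z axes, in that order (R = Rz(yaw) Ry(pitch) Rx(roll)).
In Python, from workcell import * gives the robot as it stands.
- The arm moves only by the shell command python3 -m jog 'ROWS' [OPENING] [FORCE]. ROWS is text: rows parted by semicolons, each of 6 numbers parted by spaces: the shift along the tool's x, y, z in units of 0.5 m (1.0 is 0.5 m), then the turn, a rotation vector about the tool's x, y, z in units of pi/2 rad (1.0 is pi/2 rad). A call has 1 to 20 rows; each row is the pose to reach, as a shift and turn from the pose measured when the call began, along the tool's axes at that moment; what a row does not reach only later rows make up. A row lasts 1/12 s, in which the tool goes at most 41.7 mm and 7.16 degrees, less where a joint would pass 70% of its speed; a pose out of reach is approached as far as the arm can. A call with a number of a shift or a turn outside -1 to 1 is refused whole. A call with a gripper value outside its range is refused whole. OPENING is the opening, from -1 (shut) to 1 (fully open), set as the call begins (- or left out, the last holds). The fingers move at their own pace and stop on an object; FORCE is the grip in N (left out, the last holds). Time passes only in rows, so rows that repeat a pose let the fingers close. It gives the time, the measured TCP pose, the force and the opening at its end, in the units of the state.
- state(): the state, without advancing time (a new reading comes with each control period).
- grab_frame(name): name is "scene" or "top" or "wrist"; returns the picture (400x640x3 uint8, red, green, blue); there is no depth.
- calibration(name): a dict with "mtx" (3x3 intrinsics, pixels), "rvec" (rotation vector, rad) and "tvec" (3), from world to camera coordinates, as OpenCV has them. Camera axes: x right, y down, z forward; pixel columns grow to the right and rows downward; lengths in mm; the calibration is good to about 2 mm. A picture is of the moment at which its call begins: read the wrist's pose just before it. calibration takes no time and is no camera call; for the wrist camera it gives the pose at the moment of the call.
- job_done(): hands the job in, once; it reports no verdict.
Trained networks look in the newest picture that a camera, given by its name, has taken for a name from the list of things; names that differ only in an ending like _2 or _b are one class to them, and where a whole thing is asked for, a point or a joint stands for the part that bears it (a point fixed in the world has none). Each returns a list of dicts, best first, with "confidence" (0 to 1); they miss things now and then, are a little off and sometimes report something else, mostly with a low value. They report only what shows in the picture. A call takes as long as a camera call. They do not tell look-alikes from the thing itself.
- spot_in(query, camera): "rect" ([left, top, right, bottom] in pixels, round what is visible of it).
- tip_of(query, camera): "location" ([column, row] in pixels: a listed point, or the origin of a listed thing).
The state is a dict: "time_s": time; "qpos": joint angles; "qvel": joint speeds; "effort": joint torques, N m; "ee_pos": TCP position; "ee_rot": TCP orientation; "force": force on the tool from outside, world axes, zero at the start; "torque": the same for the moment, N m; "gripper_width": finger opening in mm.
Only numpy, scipy, OpenCV 4.12 (cv2) and the standard library are available. Lean on these libraries where they do the work, as an engineer would, in place of code of your own. Each camera call takes 0.05 s, during which the arm holds its last target. There are 200 camera calls.

## Working session

There is one attempt and no reset: what is moved stays moved. The work goes in short steps, Python scripts to look and compute and a shell command to move; the robot and the scene stay as the last step left them, time stands still between calls to the robot, and variables do not carry over. Pictures are saved under pics/ and viewed, about 8 in all and at most 12, crops included, and the job is handed in when it is done.

```bash
mkdir -p pics; ls
python3 - <<'E'
from workcell import *
import cv2,json
s=state();print(s)
for c in("scene","top"):
    im=grab_frame(c);cv2.imwrite(f"pics/{c}0.png",im[:,:,::-1])
    for q in("module","lens","tray"):
        print(c,q,"rect",[(x["rect"],x["confidence"]) for x in spot_in(q,c)],"tip",[(x["location"],x["confidence"]) for x in tip_of(q,c)])
    k=calibration(c);print(k)
print(state()["time_s"])
E
```

```text
pics
{'time_s': 0.0, 'qpos': array([-7.66038109e+01,  1.83514208e+01,  8.97057818e+01, -1.09698021e-03,
        7.20439407e+01, -1.14498522e+00]), 'qvel': array([-0.07618103,  0.07264988, -0.01528222, -0.0653786 , -0.04118861,
       -0.03832953]), 'effort': array([-9.27402034e-04, -4.12461054e+01, -2.31967092e+01,  7.25116907e-02,
        4.57060256e-02, -1.46887792e-04]), 'ee_pos': array([ 144.2654202 , -556.12947422,  235.12668792]), 'ee_rot': array([-1.79898856e+02, -9.78343044e-04,  1.45415126e+01]), 'force': array([ 0.63960965, -0.49155534, -0.32198865]), 'torque': array([-0.01181625,  0.01768132,  0.04927943]), 'gripper_width': 91.49958994606946}
scene module rect [([183.8, 162.0, 208.6, 197.4], 0.91), ([259.7, 155.3, 278.6, 188.2], 0.89), ([222.4, 171.3, 243.0, 205.0], 0.63), ([193.8, 203.5, 215.7, 239.8], 0.63), ([214.3, 151.9, 238.4, 179.0], 0.55)] tip [([197.9, 190.2], 0.98), ([226.2, 179.1], 0.92), ([210.9, 229.2], 0.81), ([236.9, 197.3], 0.63), ([273.3, 181.8], 0.63)]
scene lens rect [([345.0, 241.0, 391.2, 313.9], 0.95)] tip [([364.1, 246.9], 0.75)]
scene tray rect [([4
[... 402 characters left out ...]
58.1], 0.91), ([415.7, 213.0, 434.5, 228.7], 0.74), ([453.3, 219.2, 476.8, 233.2], 0.7), ([422.5, 243.7, 453.6, 261.4], 0.57)] tip [([384.1, 249.3], 0.86), ([420.5, 224.8], 0.82), ([431.1, 249.5], 0.79), ([433.7, 180.0], 0.62), ([456.8, 228.6], 0.55)]
top lens rect [([256.6, 103.9, 291.9, 152.0], 0.95)] tip [([278.0, 147.3], 0.94)]
top tray rect [([165.6, 197.3, 219.4, 261.6], 0.69)] tip [([198.9, 229.2], 0.81)]
{'mtx': array([[464.28436782,   0.        , 320.71591458],
       [  0.        , 464.28436782, 200.29629412],
       [  0.        ,   0.        ,   1.        ]]), 'rvec': array([ 2.19567228, -2.20912901,  0.07159867]), 'tvec': array([ -77.81779324,  523.07941582, 1358.33279554])}
0.7
```

Run:
```python
import cv2,numpy as np
a=cv2.imread("pics/scene0.png");b=cv2.imread("pics/top0.png")
o=np.vstack([cv2.resize(a[130:330,160:500],(800,300)*0 or (510,300),interpolation=3),cv2.resize(b[90:290,150:490],(510,300),interpolation=3)])
cv2.imwrite("pics/ov.png",o)
cv2.imwrite("pics/close.png",cv2.resize(np.hstack([a[145:245,175:285],b[165:265,370:480]]),(800,364),interpolation=2))
```

```text
(no output)
```

View pics/ov.png

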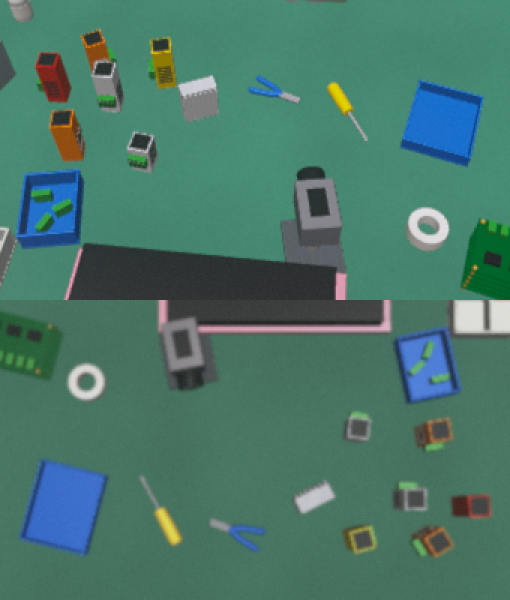

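View pics/close.png

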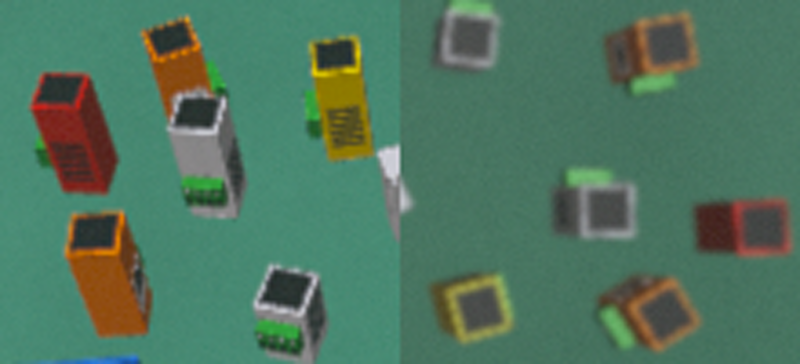

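Candidates, by scene pixel:
- Grey tall box at about (231,186): this is the module. Its green block faces the far side and its slots face left.
- Squat grey box at (254,231).
- Finned box at (292,195).
- Orange boxes at (223,165) and (204,220), red at (195,180), yellow at (268,172).

In the top view the module is at (426,223). Next I'll work out the positions.

```bash
cat > h.py <<'E'
from workcell import *
import numpy as np,cv2
from scipy.spatial.transform import Rotation as Ro
def ray(k,p):
    K,d=k["mtx"],np.zeros(5)
    R=cv2.Rodrigues(np.array(k["rvec"],float))[0];t=np.array(k["tvec"],float).ravel()
    return -R.T@t,R.T@np.linalg.inv(K)@np.array([p[0],p[1],1.])
def plane(k,p,z):
    o,d=ray(k,p);return o+d*(z-o[2])/d[2]
def tri(obs):
    A=np.zeros((3,3));b=np.zeros(3)
    for k,p in obs:
        o,d=ray(k,p);d/=np.linalg.norm(d);M=np.eye(3)-np.outer(d,d);A+=M;b+=M@o
    return np.linalg.solve(A,b)
def proj(k,P):
    return cv2.projectPoints(np.array(P,float).reshape(-1,1,3),np.array(k["rvec"],float),np.array(k["tvec"],float),k["mtx"],None)[0].reshape(-1,2)
E
python3 - <<'E'
from h import *
np.set_printoptions(precision=1,suppress=True)
s,t=calibration("scene"),calibration("top")
print("cam",ray(s,(0,0))[0],ray(t,(0,0))[0])
print("mod z0",plane(s,(236.9,197.3),0)*0+plane(s,(236.9,197.3),0),plane(t,(420.5,224.8),0), tri([(s,(236.9,197.3)),(t,(420.5,224.8))]))
for n,p in dict(squat=(433.7,180),red=(456.8,228.6),orlow=(431.1,249.5),yel=(384.1,249.3)).items(): print(n,plane(t,p,0))
for p in [(197.9,190.2),(226.2,179.1),(210.9,229.2),(236.9,197.3),(273.3,181.8)]: print("scene",plane(s,p,0))
print("lens",tri([(s,(364.1,246.9)),(t,(278,147.3))]),plane(s,(364.1,246.9),120),plane(t,(278,147.3),120))
im=cv2.imread("pics/top0.png");h=cv2.cvtColor(im,cv2.COLOR_BGR2HSV)
# tray
m=cv2.inRange(h,(100,120,60),(130,255,255));m[:, :150]=0;m[:,225:]=0
c=max(cv2.findContours(m,0,2)[0],key=cv2.contourArea);r=cv2.boxPoints(cv2.minAreaRect(c))
q=np.array([plane(t,p,30) for p in r]);print("tray rim",r,q,q.mean(0),np.linalg.norm(np.diff(q,axis=0),axis=1))
print("plan tip tray",plane(t,(198.9,229.2),0))
cv2.imwrite("pics/lens0.png",cv2.resize(np.hstack([im[95:165,245:315],cv2.imread("pics/scene0.png")[235:305,330:400]]),(800,400),interpolation=2))
E
```

```text
cam [1280.2    9.6 1068.7] [ 452.8  -61.5 1384.2]
mod z0 [ 448.6 -368.3    0. ] [ 448.3 -378.8    0. ] [ 447.5 -373.9   -1.2]
squat [ 582.4 -420.8    0. ]
red [ 436.3 -487.4    0. ]
orlow [ 374.6 -409.1    0. ]
yel [ 376.2 -268.9    0. ]
scene [ 432.3 -498.1    0. ]
scene [ 377.8 -420.2    0. ]
scene [ 574.8 -416.9    0. ]
scene [ 448.6 -368.3    0. ]
scene [ 374.5 -266.6    0. ]
lens [664.4  34.6 113.8] [668.6  32.  120. ] [663.2  36.6 120. ]
tray rim [[161.6 249.1]
 [176.4 194.3]
 [221.6 206.5]
 [206.8 261.3]] [[383.2 380.2  30. ]
 [541.6 339.   30. ]
 [505.3 207.7  30. ]
 [347.  249.7  30. ]] [444.3 294.1  30. ] [163.7 136.3 163.7]
plan tip tray [439.6 280.6   0. ]
```

View pics/lens0.png

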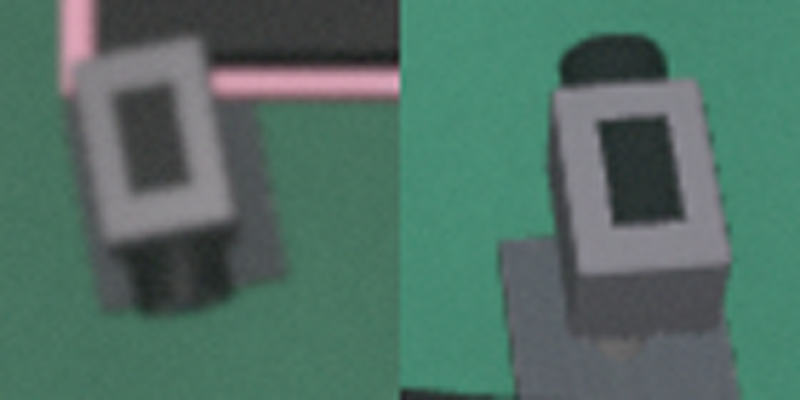

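The crop shows the camera housing turned by about 10°, with the tube facing the robot. In the top view its corners are at roughly (259,106), (281,102), (286,133) and (264,138). I'll move above the module and look with the wrist camera.

```bash
R=1; python3 -m jog '.68 -.202 -.09 0 0 -.889;.68 -.202 -.09 0 0 -.889;.68 -.202 -.09 0 0 -.889;.68 -.202 -.09 0 0 -.889;.68 -.202 -.09 0 0 -.889;.68 -.202 -.09 0 0 -.889;.68 -.202 -.09 0 0 -.889;.68 -.202 -.09 0 0 -.889;.68 -.202 -.09 0 0 -.889;.68 -.202 -.09 0 0 -.889;.68 -.202 -.09 0 0 -.889;.68 -.202 -.09 0 0 -.889;.68 -.202 -.09 0 0 -.889;.68 -.202 -.09 0 0 -.889;.68 -.202 -.09 0 0 -.889' 0.14
python3 - <<'E'
from h import *
np.set_printoptions(precision=1,suppress=True)
s,t=calibration("scene"),calibration("top")
L=np.array([(78,65),(203,38),(235,218),(108,243)])/5.714+[245,95]
S=(np.array([(728,265),(580,275),(555,90),(697,80)])-[400,0])/5.714+[330,235]
for n,k,c in(("top",t,L),("scene",s,S)):
    q=np.array([plane(k,p,154) for p in c])[:,:2];d=np.roll(q,-1,0)-q
    print(n,q,q.mean(0),np.linalg.norm(d,axis=1),np.degrees(np.arctan2(d[:,1],d[:,0])))
print(state()["qpos"])
k=calibration("wrist");im=grab_frame("wrist");cv2.imwrite("pics/w1.png",im[:,:,::-1])
np.savez("w1.npz",**{a:k[a] for a in k})
print([(x["location"],x["confidence"],plane(k,x["location"],0)) for x in tip_of("module","wrist")])
print(proj(k,[[448,-373,0],[448,-373,110]]),ray(k,(0,0))[0])
E
```

```text
time_s: 1.95
ee_pos: [447.8, -373.7, 281.0]
ee_rot: [180.0, 0.0, 94.4]
force: [0.0, 0.3, -0.5]
gripper_width: 52.1
top [[768.1  85.5]
 [780.7  27. ]
 [695.5  12.2]
 [684.   71.4]] [732.1  49. ] [59.9 86.5 60.4 85.3] [ -77.8 -170.2  101.     9.5]
scene [[778.7  89.3]
 [789.2  30.4]
 [703.2  15. ]
 [692.2  74.6]] [740.9  52.3] [59.8 87.4 60.5 87.7] [ -79.9 -169.9  100.5    9.7]
[-41.   17.7  84.   -0.   78.3 -45.4]
[([275.7, 88.8], 0.92, array([ 382.2, -273.9,    0. ])), ([415.9, 208.4], 0.89, array([ 591.6, -422.9,    0. ])), ([309.1, 242.5], 0.75, array([ 440.3, -488.3,    0. ])), ([327.2, 167.2], 0.74, array([ 458.1, -372.4,    0. ])), ([267.6, 190.7], 0.59, array([ 375.8, -412.8,    0. ]))]
[[320.  167.1]
 [319.9 185.2]] [ 442.8 -297.4  430.5]
```

View pics/w1.png

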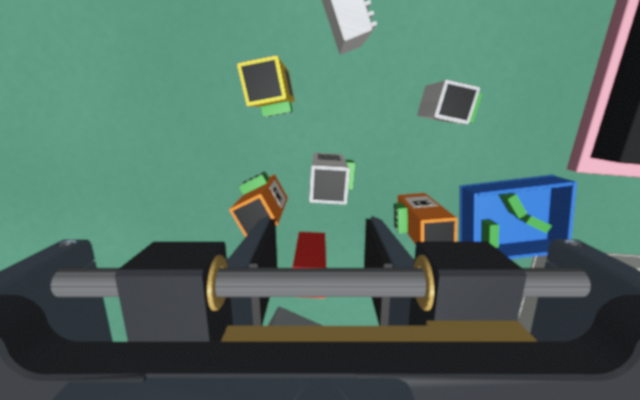

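The wrist view shows the module's grey top at (330,183). Its slots are on the far (+y) side, the green block is on the right (+x), and the orange box is at (260,208). I'll measure its top face and the orange neighbour.

Run:
```python
from h import *
np.set_printoptions(precision=1,suppress=True)
k=dict(np.load("w1.npz"));im=cv2.imread("pics/w1.png");h=cv2.cvtColor(im,cv2.COLOR_BGR2HSV)
# white rim
m=np.zeros(im.shape[:2],np.uint8);m[145:215,295:365]=cv2.inRange(h,(0,0,150),(179,45,255))[145:215,295:365]
c=max(cv2.findContours(m,0,2)[0],key=cv2.contourArea)
r=cv2.boxPoints(cv2.minAreaRect(c));print(r)
q=np.array([plane(k,p,110) for p in r])[:,:2];d=np.roll(q,-1,0)-q
print(q,q.mean(0),np.linalg.norm(d,axis=1),np.degrees(np.arctan2(d[:,1],d[:,0])))
# orange
m=np.zeros_like(m);m[175:245,225:292]=cv2.inRange(h,(5,150,60),(18,255,255))[175:245,225:292]
c=max(cv2.findContours(m,0,2)[0],key=cv2.contourArea).reshape(-1,2)
P=np.array([plane(k,p,110)[:2] for p in c]);print("or rightmost at z110",P[P[:,0].argmax()],c[P[:,0].argmax()], "ymax",P[P[:,1].argmax()],c[P[:,1].argmax()])
cv2.imwrite("pics/w1c.png",cv2.resize(im[140:260,215:375],(800,600),interpolation=2))
```

```text
[[308.4 202.4]
 [310.5 164. ]
 [349.4 166.1]
 [347.2 204.5]]
[[ 437.1 -392.9]
 [ 436.5 -351.2]
 [ 477.1 -350.3]
 [ 479.1 -392.1]] [ 457.5 -371.6] [41.7 40.6 41.8 42. ] [  90.7    1.2  -87.3 -178.9]
or rightmost at z110 [ 409.1 -402.6] [282 209] ymax [ 399.1 -366.8] [274 176]
```

View pics/w1c.png

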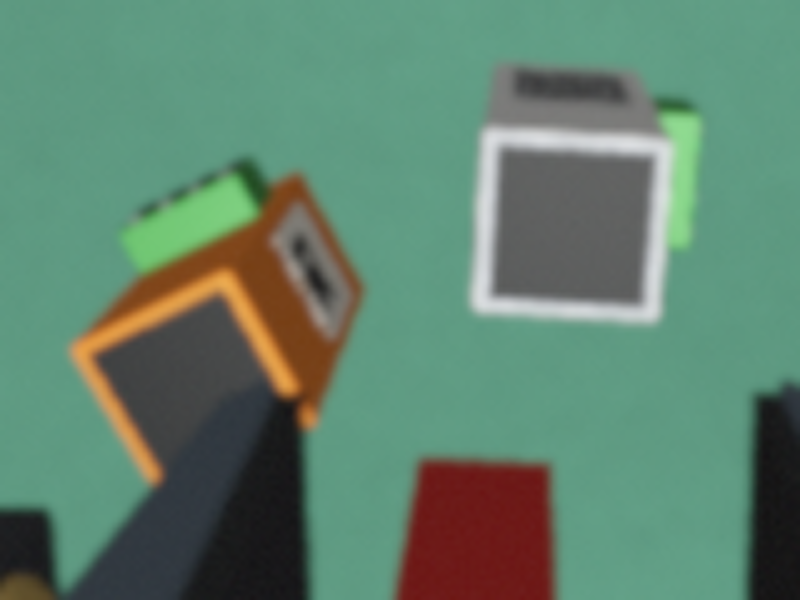

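The module is at about (457.5, -372) with a yaw of about 1.3°. The orange box's nearest corner leaves more than 10 mm for the finger.

```bash
python3 -m jog '.0023 .0196 .08 0 0 .033;.0023 .0196 .15 0 0 .033;.0023 .0196 .21 0 0 .033;.0023 .0196 .25 0 0 .033;.0023 .0196 .25 0 0 .033;.0023 .0196 .25 0 0 .033' 0.31
python3 - <<'E'
from h import *
np.set_printoptions(precision=1,suppress=True)
k=calibration("wrist");im=grab_frame("wrist")[:,:,::-1].copy()
np.savez("w2.npz",**{a:k[a] for a in k})
e=state()["ee_pos"]
a=np.radians(1.3);c,s=np.cos(a),np.sin(a)
P=[[457.5+c*x-s*y,-372+s*x+c*y,110] for x,y in((20,20),(-20,20),(-20,-20),(20,-20))]
cv2.polylines(im,[proj(k,P).round().astype(int).reshape(-1,1,2)],True,(0,0,255),1)
print(e,proj(k,[e,e+[0,0,-22]]))
cv2.imwrite("pics/w2.png",im)
E
```

```text
time_s: 2.55
ee_pos: [457.2, -371.8, 155.5]
ee_rot: [-179.9, -0.1, 91.4]
force: [-0.1, -0.4, -0.4]
gripper_width: 59.6
[ 458.  -372.5  157.1] [[320.5 263.3]
 [320.5 245.8]]
```

View pics/w2.png

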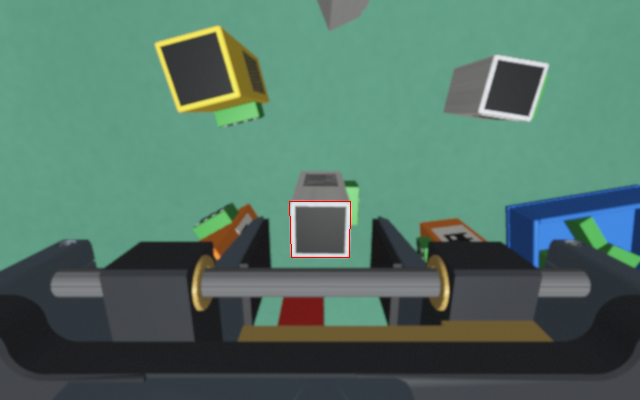

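The fingers straddle the module, which is centred at column 320, and the outline matches. I'll descend and grip.

```bash
python3 -m jog '0 0 .04 0 0 0;0 0 .08 0 0 0;0 0 .11 0 0 0;0 0 .134 0 0 0;0 0 .134 0 0 0;0 0 .134 0 0 0' && python3 -m jog '0 0 0 0 0 0;0 0 0 0 0 0;0 0 0 0 0 0;0 0 0 0 0 0;0 0 0 0 0 0;0 0 0 0 0 0' -1 30
```

```text
time_s: 3.1
ee_pos: [458.9, -373.3, 91.6]
ee_rot: [179.8, 0.2, 91.4]
force: [0.6, -0.7, -0.3]
gripper_width: 59.8
time_s: 3.6
ee_pos: [458.7, -373.8, 92.6]
ee_rot: [179.8, 0.2, 91.4]
force: [-3.2, -1.1, 7.0]
gripper_width: 40.6
```

```bash
python3 -m jog '0 0 -.02 0 0 0;0 0 -.06 0 0 0;0 0 -.11 0 0 0;0 0 -.17 0 0 0;0 0 -.22 0 0 0;0 0 -.25 0 0 0;0 0 -.26 0 0 0;0 0 -.26 0 0 0' && python3 -m jog '.02 .007 0 0 0 .027;.08 .024 0 0 0 .09;.14 .042 0 0 0 .163;.21 .064 0 0 0 .244;.28 .085 0 0 0 .325;.35 .106 0 0 0 .407;.42 .127 0 0 0 .488;.49 .149 0 0 0 .57;.56 .17 0 0 0 .651;.63 .191 0 0 0 .732;.69 .21 0 0 0 .805;.74 .224 0 0 0 .859;.77 .234 0 0 0 .895;.778 .236 0 0 0 .904;.778 .236 0 0 0 .904;.778 .236 0 0 0 .904'
```

```text
time_s: 4.27
ee_pos: [458.7, -373.4, 223.9]
ee_rot: [179.7, 0.3, 91.4]
force: [-0.1, 0.1, -2.6]
gripper_width: 39.6
time_s: 5.6
ee_pos: [566.2, 17.8, 221.2]
ee_rot: [179.6, -0.1, 10.2]
force: [-0.6, -0.9, -3.0]
gripper_width: 39.8
```

Run:
```python
from h import *
np.set_printoptions(precision=1,suppress=True)
s=state();print(s["ee_pos"],s["ee_rot"],s["qpos"],s["gripper_width"])
k=calibration("wrist");a=grab_frame("wrist")[:,:,::-1];np.savez("w3.npz",**{q:k[q] for q in k})
print([(x["location"],x["confidence"],plane(k,x["location"],120)) for x in tip_of("lens","wrist")])
sc=calibration("scene");b=grab_frame("scene")[:,:,::-1];cv2.imwrite("pics/s3.png",b);cv2.imwrite("pics/w3.png",a)
u=[(x["location"],x["confidence"]) for x in tip_of("lens","scene")]
t=calibration("top");c=grab_frame("top");v=[(x["location"],x["confidence"]) for x in tip_of("lens","top")]
print(u,v)
for p,_ in u: print(plane(sc,p,120))
for p,_ in v: print(plane(t,p,120))
cv2.imwrite("pics/v3.png",np.hstack([cv2.resize(a,(480,300)),cv2.resize(b[150:320,250:431],(320,300))]))
```

```text
[566.2  17.8 221.2] [179.6  -0.1  10.2] [ 0.8 18.  92.3 -0.4 69.6 80.8] 39.84167417915727
[([314.8, 77.6], 0.74, array([665.3,  39.3, 120. ]))]
[([364.8, 244.4], 0.96)] [([279.2, 146.8], 0.87)]
[661.   33.4 120. ]
[664.6  33.3 120. ]
```

View pics/v3.png

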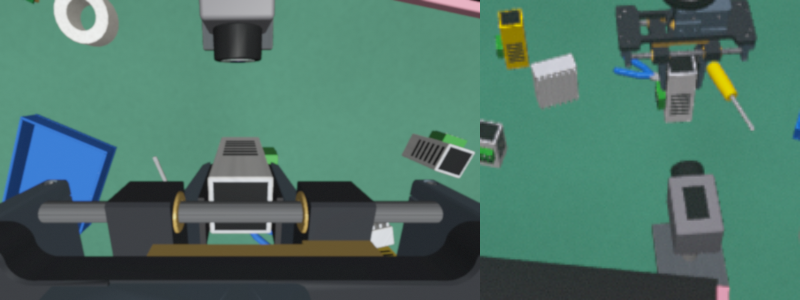

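The slotted side faces the lens squarely and the estimates agree on a lens position of about (664, 35, 120). I'll lower to the show height and hold.

```bash
python3 -m jog '0 0 .015 0 0 0;0 0 .04 0 0 0;0 0 .07 0 0 0;0 0 .095 0 0 0;0 0 .11 0 0 0;0 0 .114 0 0 0;0 0 .114 0 0 0;0 0 .114 0 0 0;0 0 .114 0 0 0;0 0 .114 0 0 0;0 0 .114 0 0 0;0 0 .114 0 0 0;0 0 .114 0 0 0;0 0 .114 0 0 0;0 0 .114 0 0 0;0 0 .114 0 0 0'
python3 - <<'E'
from h import *
np.set_printoptions(precision=1,suppress=True)
s=state();print(s["time_s"],s["ee_pos"],s["ee_rot"],s["gripper_width"])
sc=calibration("scene");b=grab_frame("scene")[:,:,::-1]
k=calibration("wrist");a=grab_frame("wrist")[:,:,::-1].copy()
print("bottom/top of module expected",proj(sc,[[566.5,18,75],[566.5,18,185]])-[250,150])
print([(x["location"],x["confidence"],plane(k,x["location"],120)) for x in tip_of("lens","wrist")])
cv2.imwrite("pics/v4.png",np.hstack([cv2.resize(a,(480,300)),cv2.resize(b[180:300,310:438],(320,300))]))
E
```

```text
time_s: 7.23
ee_pos: [567.1, 17.2, 165.5]
ee_rot: [179.6, -0.3, 10.0]
force: [0.1, 0.4, -2.4]
gripper_width: 39.9
7.2333 [567.1  17.2 165.5] [179.6  -0.3  10. ] 39.872315604956555
bottom/top of module expected [[110.   74. ]
 [112.1  48.9]]
[([313.7, 70.7], 0.66, array([664.8,  38.3, 120. ]))]
```

View pics/v4.png

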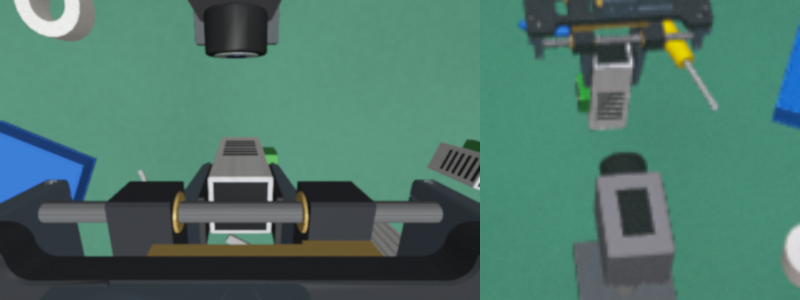

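Slotted side shown and held. Next I'll turn the terminal side to the lens.

```bash
python3 -m jog '0 0 0 0 0 -.03;0 0 0 0 0 -.09;0 0 0 0 0 -.16;0 0 0 0 0 -.23;0 0 0 0 0 -.3;0 0 0 0 0 -.37;0 0 0 0 0 -.44;0 0 0 0 0 -.51;0 0 0 0 0 -.58;0 0 0 0 0 -.65;0 0 0 0 0 -.72;0 0 0 0 0 -.79;0 0 0 0 0 -.86;0 0 0 0 0 -.92;0 0 0 0 0 -.97;0 0 0 0 0 -1;0 0 0 0 0 -1;0 0 0 0 0 -1' && python3 -m jog '0 0 0 0 0 0;0 0 0 0 0 0;0 0 0 0 0 0;0 0 0 0 0 0;0 0 0 0 0 0;0 0 0 0 0 0;0 0 0 0 0 0;0 0 0 0 0 0;0 0 0 0 0 0;0 0 0 0 0 0'
python3 - <<'E'
from h import *
b=grab_frame("scene")[:,:,::-1];cv2.imwrite("pics/s5.png",b)
E
```

```text
time_s: 8.88
ee_pos: [567.2, 17.2, 165.5]
ee_rot: [179.7, 0.4, 99.9]
force: [-0.5, -0.2, -1.9]
gripper_width: 39.8
time_s: 9.72
ee_pos: [567.1, 17.2, 165.4]
ee_rot: [179.7, 0.4, 99.9]
force: [0.3, -0.2, -2.5]
gripper_width: 40.1
```

```bash
python3 -m jog '0 0 0 0 0 -.03;0 0 0 0 0 -.09;0 0 0 0 0 -.16;0 0 0 0 0 -.23;0 0 0 0 0 -.3;0 0 0 0 0 -.37;0 0 0 0 0 -.44;0 0 0 0 0 -.51;0 0 0 0 0 -.58;0 0 0 0 0 -.65;0 0 0 0 0 -.72;0 0 0 0 0 -.79;0 0 0 0 0 -.86;0 0 0 0 0 -.92;0 0 0 0 0 -.97;0 0 0 0 0 -1;0 0 0 0 0 -1;0 0 0 0 0 -1' && python3 -m jog '0 0 0 0 0 0;0 0 0 0 0 0;0 0 0 0 0 0;0 0 0 0 0 0;0 0 0 0 0 0;0 0 0 0 0 0;0 0 0 0 0 0;0 0 0 0 0 0;0 0 0 0 0 0;0 0 0 0 0 0'
python3 - <<'E'
from h import *
np.set_printoptions(precision=1,suppress=True)
b=grab_frame("scene")[:,:,::-1];a=cv2.imread("pics/s5.png")
s=state();print(s["qpos"])
cv2.imwrite("pics/v6.png",np.hstack([cv2.resize(x[180:300,310:438],(400,375),interpolation=2) for x in (a,b)]))
c,t=calibration("scene"),calibration("top")
print("tray scene",[(x["location"],x["confidence"],plane(c,x["location"],0)) for x in tip_of("tray","scene")])
h=cv2.cvtColor(b.copy(),cv2.COLOR_BGR2HSV);m=cv2.inRange(h,(100,120,60),(130,255,255));m[:,:415]=0;m[:,495:]=0
q=cv2.boxPoints(cv2.minAreaRect(max(cv2.findContours(m,0,2)[0],key=cv2.contourArea)));print(q,np.array([plane(c,p,15) for p in q]).mean(0))
cv2.imwrite("pics/tr.png",b)
E
```

```text
time_s: 11.27
ee_pos: [567.1, 17.2, 165.4]
ee_rot: [-179.6, 0.3, -170.1]
force: [0.1, 0.1, -2.0]
gripper_width: 39.7
time_s: 12.1
ee_pos: [567.2, 17.2, 165.5]
ee_rot: [-179.6, 0.3, -170.1]
force: [-0.2, 0.0, -3.3]
gripper_width: 39.9
[  0.8  20.5  97.   -0.4  62.1 -98.9]
tray scene [([452.5, 212.0], 0.65, array([441. , 292.5,   0. ]))]
[[426.  227.9]
 [439.2 181.6]
 [484.7 194.6]
 [471.5 240.8]] [445.2 297.4  15. ]
```

View pics/v6.png

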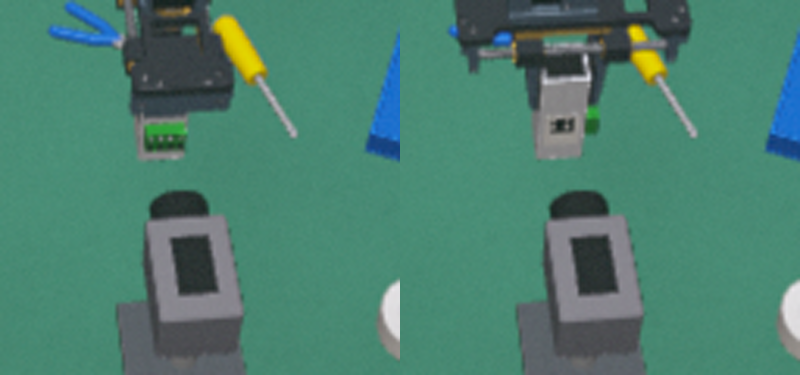

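The pictures show the terminal block (left) and the label (right) facing the lens in turn. Next is the tray, at about (443, 293).

```bash
python3 -m jog '.004 .016 -.02 0 0 0;.015 .06 -.02 0 0 0;.027 .105 -.02 0 0 0;.04 .155 -.02 0 0 0;.053 .21 -.02 0 0 0;.067 .265 -.02 0 0 0;.08 .315 -.02 0 0 0;.094 .37 -.02 0 0 0;.107 .42 -.02 0 0 0;.12 .475 -.02 0 0 0;.132 .52 -.02 0 0 0;.141 .555 -.02 0 0 0;.147 .578 -.02 0 0 0;.149 .586 -.02 0 0 0;.149 .586 -.02 0 0 0;.149 .586 -.02 0 0 0'
python3 - <<'E'
from h import *
np.set_printoptions(precision=1,suppress=True)
s=state();print(s["ee_pos"],s["ee_rot"],s["force"])
k=calibration("wrist");a=grab_frame("wrist")[:,:,::-1].copy()
c=calibration("scene");b=grab_frame("scene")[:,:,::-1].copy()
def R(y):y=np.radians(y);return np.array([[np.cos(y),-np.sin(y)],[np.sin(y),np.cos(y)]])
T=np.array([(80,65),(80,-65),(-80,-65),(-80,65)])@R(-14.8).T+[443.5,293]
for im,kk in((a,k),(b,c)): cv2.polylines(im,[proj(kk,np.c_[T,[30]*4]).round().astype(int).reshape(-1,1,2)],True,(0,0,255),1)
cv2.imwrite("pics/v7.png",np.hstack([cv2.resize(a,(480,300)),cv2.resize(b[130:270,370:520],(320,300))]))
E
```

```text
time_s: 13.53
ee_pos: [443.7, 292.7, 173.4]
ee_rot: [-179.6, 0.3, -170.1]
force: [0.4, 0.7, -2.3]
gripper_width: 39.9
[443.7 292.7 173.4] [-179.6    0.3 -170.1] [ 0.4  0.7 -2.3]
```

View pics/v7.png

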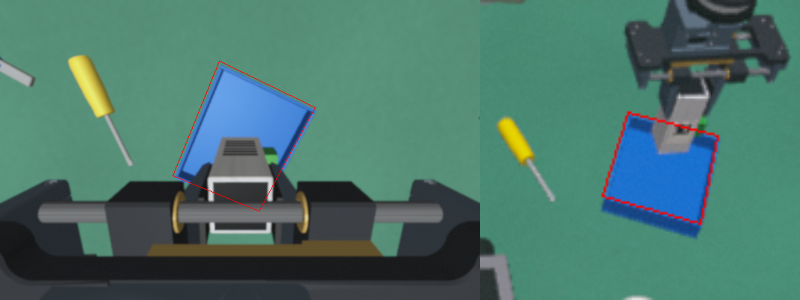

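The tray outline fits in both views, with the module over its centre. I'll lower it, gently at the end.

```bash
python3 -m jog '0 0 .015 0 0 0;0 0 .04 0 0 0;0 0 .07 0 0 0;0 0 .1 0 0 0;0 0 .125 0 0 0;0 0 .14 0 0 0;0 0 .146 0 0 0;0 0 .148 0 0 0;0 0 .15 0 0 0;0 0 .15 0 0 0;0 0 .15 0 0 0' && python3 -m jog '0 0 .002 0 0 0;0 0 .003 0 0 0;0 0 .004 0 0 0;0 0 .005 0 0 0;0 0 .005 0 0 0'; python3 -c "
from workcell import *
for i in range(4): grab_frame('scene');s=state();print(s['ee_pos'],s['force'])"
```

```text
time_s: 14.55
ee_pos: [444.7, 292.1, 99.0]
ee_rot: [-179.6, 0.3, -170.2]
force: [-0.0, -0.4, -2.1]
gripper_width: 40.2
time_s: 14.97
ee_pos: [444.9, 292.2, 96.9]
ee_rot: [-179.7, 0.4, -170.2]
force: [-0.3, -1.0, 0.9]
gripper_width: 39.7
[444.84582838 292.1664957   96.84133117] [-0.67019957 -0.82924697  1.21760723]
[444.85902562 292.17851603  96.86197562] [ 0.66836719 -0.44442926  1.82162371]
[444.83822644 292.16193966  96.82552072] [-0.42468844 -0.11531341  0.6733644 ]
[444.87242036 292.17431419  96.83391262] [-1.24916734 -0.46453251  1.64395603]
```

Contact: the force went from -2.3 N to about +1.3 N, so the tray carries the weight. I'll release, then retreat straight up.

```bash
python3 -m jog '0 0 0 0 0 0;0 0 0 0 0 0;0 0 0 0 0 0;0 0 0 0 0 0;0 0 0 0 0 0;0 0 0 0 0 0' 0.4 && python3 -m jog '0 0 -.01 0 0 0;0 0 -.03 0 0 0;0 0 -.06 0 0 0;0 0 -.1 0 0 0;0 0 -.15 0 0 0;0 0 -.2 0 0 0;0 0 -.25 0 0 0;0 0 -.28 0 0 0;0 0 -.28 0 0 0;0 0 -.28 0 0 0;0 0 -.28 0 0 0'
python3 - <<'E'
from h import *
a=grab_frame("wrist")[:,:,::-1];b=grab_frame("scene")[:,:,::-1]
k=calibration("wrist");c=calibration("scene")
print([(x["location"],plane(k,x["location"],4)) for x in tip_of("module","wrist")][:3])
cv2.imwrite("pics/v8.png",np.hstack([cv2.resize(a,(480,300)),cv2.resize(b[130:270,370:520],(320,300))]))
E
```

```text
time_s: 15.67
ee_pos: [444.9, 292.2, 96.8]
ee_rot: [-179.7, 0.4, -170.2]
force: [-0.2, 0.0, 0.1]
gripper_width: 63.9
time_s: 16.58
ee_pos: [443.3, 292.5, 236.1]
ee_rot: [-179.6, 0.3, -170.2]
force: [-0.4, -0.1, -0.5]
gripper_width: 63.8
[([318.4, 173.2], array([444.09527851, 289.04708029,   4.        ]))]
```

View pics/v8.png

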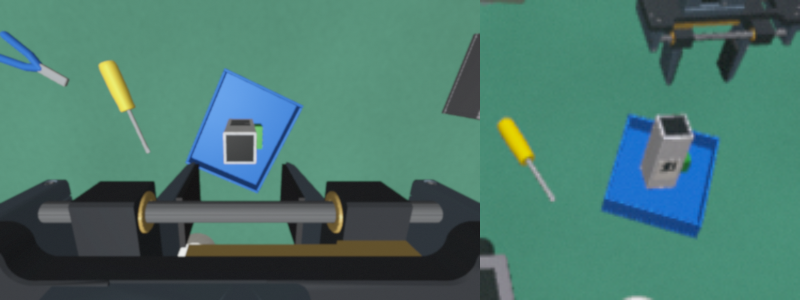

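The module stands upright in the middle of the tray and the gripper is clear. I'll hand in.

```bash
python3 -c "
from workcell import *
print(job_done())"
```

```text
the job is handed in; nothing more can be done
None
```

The module is standing upright in the blue tray, and the job was handed in at about 17 s of the 54 s allowed; no verdict is reported.

- **Grip and showing:** I gripped the grey module on its top part, across the terminal and bare sides. I held it about 100 mm out from the lens, with its features level with the glass. The slotted, terminal and label sides were shown in that order, each held still for about 0.8 s. The scene pictures showed the right side facing the lens each time.
- **Last checks:** The final wrist and scene pictures show the module upright near the tray centre, at about (444, 290) mm, with the gripper open and well above it. The tool force was back near zero.
- **Disagreements:** The lens estimates from the three cameras spread by about 8 mm. The fixed cameras' first estimate of the module was about 10 mm off in x, and I used the wrist camera's instead, which the grasp confirmed. The fixed-camera tray estimates also differed by up to about 17 mm. I used about (443, 293), and its outline matched both pictures before I lowered the module. Nothing failed that I could see.

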